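# Bring the green paint round to the front of the carousel

### The job

With the fingertips, push against the rim of the paint carousel to turn it gently until the green pot stands at the front, in line with the red arrow on the table, then let go and move clear. Push only the wheel: do not touch or lift any of the pots, and leave the mug, the bowl and the brush where they are.

Things in the scene. Friction and masses are not known exactly. Their poses are not given: they have to be found in the camera images.
- carousel: Wooden wheel of the paint carousel, 18 mm thick, top face 80 mm above the table. Turns endlessly either way about its vertical axis with light friction (1 to 2 N at the rim) and stays where left. Five square teeth, 85 mm wide, reach 140 mm from the axis, a pot on each. Origin: on the axis, at the underside; z up; x and y turn with it: one tooth lies along -x, the others every 72 degrees.
- notch (a point): Middle of one of the five open notches in the wheel's rim, halfway between two teeth (on the wheel's +x, 125 mm from the axis, 71 mm above the table); turns with the wheel. Notches repeat every 72 degrees; floor 98 mm from the axis, about 65 mm wide here: room for shut fingers to reach down and push the flat side of a tooth.
- stand: Fixed steel foot (85 mm radius, 12 mm high) and post (22 mm radius) under the wheel; free air below the rim. Origin: on the axis at table height.
- front_spot (a point): The place in the air, 80 mm above the table and 85 mm from the carousel's axis, where the underside centre of the pot that stands exactly at the arrow would be. It lies on the straight line from the carousel's axis to the red arrow and does not turn with the wheel.
- arrow: Flat red arrow fixed to the table beside the carousel, 6 mm high, 86 mm long, 60 mm wide; it lies 174 to 260 mm from the carousel's axis and points at the axis. It marks the carousel's front. Origin: on the carousel's axis at table height; the arrow lies along the origin's -x direction and points to +x.
- green_pot: The GREEN paint pot, the one wanted: loose closed pot, 44 mm diameter, 40 mm tall, 70 g, in a seat of the carousel (8 mm high nubs around it, 1.5 mm play) on a tooth's centre line, 85 mm from the axis. Origin: centre of its underside (80 mm above the table); z up.
- orange_pot: The orange paint pot: loose closed pot, 44 mm diameter, 40 mm tall, 70 g, in a seat of the carousel (8 mm high nubs around it, 1.5 mm play) on a tooth's centre line, 85 mm from the axis. Origin: centre of its underside (80 mm above the table); z up.
- yellow_pot: The yellow paint pot: loose closed pot, 44 mm diameter, 40 mm tall, 70 g, in a seat of the carousel (8 mm high nubs around it, 1.5 mm play) on a tooth's centre line, 85 mm from the axis. Origin: centre of its underside (80 mm above the table); z up.
- blue_pot: The blue paint pot: loose closed pot, 44 mm diameter, 40 mm tall, 70 g, in a seat of the carousel (8 mm high nubs around it, 1.5 mm play) on a tooth's centre line, 85 mm from the axis. Origin: centre of its underside (80 mm above the table); z up.
- white_pot: The white paint pot: loose closed pot, 44 mm diameter, 40 mm tall, 70 g, in a seat of the carousel (8 mm high nubs around it, 1.5 mm play) on a tooth's centre line, 85 mm from the axis. Origin: centre of its underside (80 mm above the table); z up.
- mug: White unglazed mug, 76 mm across, 85 mm tall, loose, standing on the table to the left. Origin: centre of its underside; its handle points to its +y.
- bowl: White unglazed bowl, 120 mm across, 50 mm tall, loose, standing on the table to the right. Origin: centre of its underside.
- brush: Paint brush, 200 mm long, loose, lying flat on the table to the left of the carousel, beyond the mug. Origin: under the middle of it; it lies along its x axis.
There are look-alikes about, which are no part of the job. There is more than one size of the orange_pot; the one meant has the size given above.

How it is judged:
On the way:
1. the fingers push the wheel (contact force between the fingers and carousel above 0.2 N), for 0.02 s.
At the end, for the whole second after the job is handed in: The green pot's centre is within 15 mm of the spot in line with the arrow (about 10 degrees of turn), the carousel is at rest, all five pots stand upright in their seats, and the mug, bowl and brush are within 20 mm of where they were (horizontal distance between green_pot and front_spot below 0.015 m and angular speed of carousel below 0.05 rad/s and angle between each of orange_pot, green_pot, yellow_pot, blue_pot, white_pot's own z axis and vertical below 0.15 rad and z of orange_pot in the frame of carousel between 0.012 and 0.024 m and z of green_pot in the frame of carousel between 0.012 and 0.024 m and z of yellow_pot in the frame of carousel between 0.012 and 0.024 m and z of blue_pot in the frame of carousel between 0.012 and 0.024 m and z of white_pot in the frame of carousel between 0.012 and 0.024 m and distance of each of mug, bowl, brush from where it was at the start of the episode below 0.02 m); the robot touches nothing.
It fails at once if a paint pot is touched (contact force between any of the fingers, the arm and orange_pot above 0.5 N or contact force between any of the fingers, the arm and green_pot above 0.5 N or contact force between any of the fingers, the arm and yellow_pot above 0.5 N or contact force between any of the fingers, the arm and blue_pot above 0.5 N or contact force between any of the fingers, the arm and white_pot above 0.5 N).
It fails at once if a paint pot is lifted, tipped or thrown out of its seat (z of any of orange_pot, green_pot, yellow_pot, blue_pot, white_pot in the frame of carousel above 0.026 m or z of any of orange_pot, green_pot, yellow_pot, blue_pot, white_pot in the frame of carousel below 0.005 m or angle between any of orange_pot, green_pot, yellow_pot, blue_pot, white_pot's own z axis and vertical above 0.3 rad).
It fails at once if the mug, bowl or brush is shifted (more than 20 mm) (distance of any of mug, bowl, brush from where it was at the start of the episode above 0.02 m).
It fails at once if the carousel is flung round (faster than 3 rad/s) (angular speed of carousel above 3 rad/s).
It also fails if it takes over 54 s, if anything falls off the work surface, if the arm or the gripper's body presses on something with over 40 N, if the wrist force passes 120 N, or if a joint passes its speed limit or range.

### The arm

A 6-joint arm with a two-finger parallel gripper is mounted at the origin on the work surface. World frame = base frame: x ahead of the robot, y to its left, z up, the work surface at z = 0. Lengths are in m, angles in rad, forces in N, time in s.
With the tool pointing down it reaches from about 0.4 to 0.825 m from the base axis. Payload 7 kg.
Tool frame: the origin (TCP) lies midway between the tips of the shut fingers; the grasp point (between the pads) lies 19 mm behind it (manip.tcp_to_grasp is the z of the grasp point in the tool frame, in m); z points along the fingers, y is the direction in which the jaws open and shut (so a half turn about z gives the same grasp; the last joint's range is limited). The gripper opens to 85 mm and grips with 20 to 120 N. Pads are 22 mm wide; open, the fingers measure 114 mm over their backs; the gripper's body (76 mm by 85 mm) begins 54 mm behind the grasp point. The pads swing forward as they close: fully open they stand 13 mm farther back than shut.
Start: joints at [-1.054, 0.359, 0.012, 0, -1.224, -0.288], TCP at [0.153, -0.657, 0.231] pointing down, gripper open.
Joint ranges: [-3.07, 3.07], [-1.43, 2.12], [-1.02, 1.25], [-3.03, 1.67], [-3.05, -0], [-3.03, 3.03]. Speed limits (rad/s): [2.39, 2.39, 3.01, 3.14, 3.14, 3.14].

### API

Orientations are given as [roll, pitch, yaw] about the fixed x, y, z axes, in that order (R = Rz(yaw) Ry(pitch) Rx(roll)).
In Python, from station import manip gives the robot as it stands. The module is installed in compiled form; this text tells all that it offers.
- The arm moves only by the tool drive_tool, never from a script. Its argument "targets" is a list that holds one entry, the list of rows, each a list of 7 numbers: the shift along the tool's x, y, z in m, then the turn, a rotation vector about the tool's x, y, z in rad, then the finger opening in m, from 0 to 0.0854. In form: [[[x, y, z, rx, ry, rz, fingers], ...]]. A call has 1 to 5 rows; each row shifts and turns the pose as measured when the row begins, along the tool's axes as they then stand; what a row does not reach is not made up. A row lasts 1/8 s, in which the tool goes at most 62.5 mm and 10.7 degrees, less where a joint would pass 70% of its speed; a pose out of reach is approached as far as the arm can. A call with a gripper value outside its range is refused whole. The fingers move at their own pace and stop on an object; "grip_force" is the grip in N (left out, the last holds). Time passes only in rows, so rows that do not move let the fingers close. It gives the time, the measured TCP pose, the force and the opening at its end, in the units of the state.
- manip.read_state(): the state, without advancing time (a new reading comes with each control period).
- manip.read_camera(name): name is "scene" or "top"; returns a dict with "pixels" (480x640x3 uint8, blue, green, red), "range_z" (480x640 float32, m along the optical axis (not along the pixel's ray), 0 where there is no reading), "fx", "fy", "cx", "cy" (pixels), "D" ([k1, k2, p1, p2, k3] as OpenCV has them; the pictures are not rectified), "extrinsics" (4x4, takes a point from camera to world coordinates). Camera axes: x right, y up, looking along -z (the intrinsics and any distortion apply to the point x, -y, -z); pixel columns grow to the right and rows downward; lengths in m; the calibration is good to about 2 mm. A picture is of the moment at which its call begins.
- manip.finish_job(): hands the job in, once; it reports no verdict.
The state is a dict: "t": time; "q": joint angles; "dq": joint speeds; "joint_efforts": joint torques, N m; "tcp_pos": TCP position; "tool_rot": TCP orientation; "contact_force": force on the tool from outside, world axes, zero at the start; "moment": the same for the moment, N m; "grip_width": opening from 0.0 (shut) to 1.0 (fully open).
Only numpy, scipy, OpenCV 4.12 (cv2) and the standard library are available. Lean on these libraries where they do the work, as an engineer would, in place of code of your own. Each camera call takes 0.05 s, during which the arm holds its last target.

## Working session

There is one attempt and no reset: what is moved stays moved. The work goes in short steps, Python scripts to look and compute and a tool call to move; the robot and the scene stay as the last step left them, time stands still between calls to the robot, and variables do not carry over. Pictures are saved under pics/ and viewed, and the job is handed in when it is done.

Besides the shell and the picture viewer there is one more tool, called after "Request:" in YAML: its name, and indented under it one key for each argument. drive_tool: Moves the arm, as the interface text tells. Its arguments: {"type":"object","properties":{"targets":{"type":"array"},"grip_force":{"type":"number"}},"required":["targets"]}

```bash
mkdir -p pics
python3 - <<'E'
from station import manip
import cv2
s=manip.read_state();print(s)
for n in("scene","top"):
    c=manip.read_camera(n);cv2.imwrite(f"pics/{n}0.png",c["pixels"]);print(n,c["fx"],c["cx"],c["D"],c["extrinsics"])
E
```

```text
{'t': 0.0, 'q': array([-1.05388978e+00,  3.59415087e-01,  1.10082131e-02, -3.49422627e-04,
       -1.22409686e+00, -2.88112759e-01]), 'dq': array([ 0.00247164,  0.0007924 , -0.00151818,  0.00189432, -0.00017669,
        0.00189727]), 'joint_efforts': array([ 1.51833243e-03, -5.83327138e+01,  2.93426174e+01,  6.93653047e+00,
       -5.69499374e-03, -2.82843914e-06]), 'tcp_pos': array([ 0.152952  , -0.65692212,  0.23032354]), 'tool_rot': array([ 3.13986228e+00, -1.70262224e-04, -2.91291773e+00]), 'contact_force': array([-1.38881033,  0.61081196, -0.52024842]), 'moment': array([ 0.02647139, -0.01750713, -0.02748629]), 'grip_width': 1.003047552249289}
scene 606.9870464514971 319.1056164737683 [0.03247675 0.         0.         0.         0.        ] [[-0.79409003 -0.38992215  0.46624214  1.09239369]
 [ 0.60769105 -0.52387495  0.59688075  0.74065423]
 [ 0.01151555  0.75730823  0.65295607  0.87937502]
 [ 0.          0.          0.          1.        ]]
top 606.4481748977798 323.5247443113016 [-0.13982613  0.          0.          0.          0.        ] [[-0.00529202  0.99517015 -0.0980223   0.3701369 ]
 [-0.9999083  -0.00404422  0.01292403 -0.00528276]
 [ 0.01246518  0.0980817   0.9951003   1.5243592 ]
 [ 0.          0.          0.          1.        ]]
```

View pics/scene0.png

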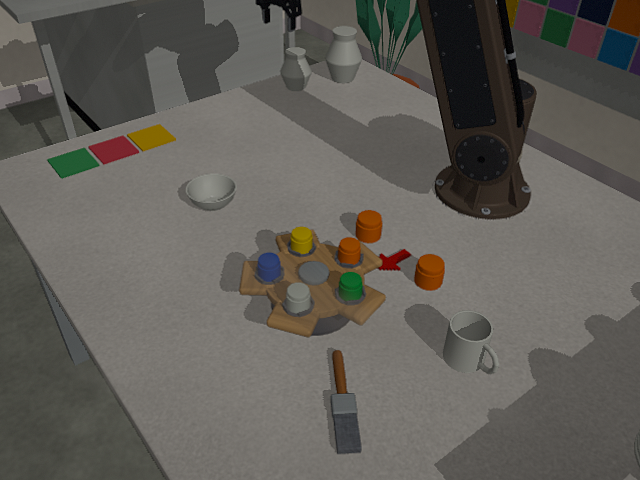

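View pics/top0.png

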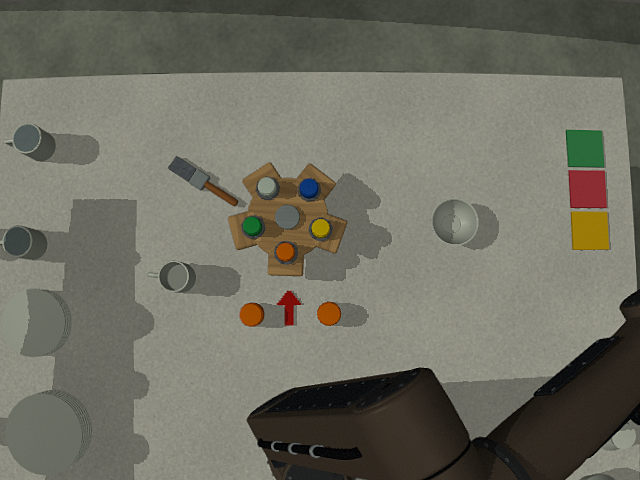

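```bash
cat > h.py <<'E'
from station import manip
import cv2, numpy as np
def cam(n="top"):
    c=manip.read_camera(n);p=c["pixels"];z=c["range_z"]
    K=np.array([[c["fx"],0,c["cx"]],[0,c["fy"],c["cy"]],[0,0,1]])
    H,W=z.shape;u,v=np.meshgrid(np.arange(W),np.arange(H))
    q=cv2.undistortPoints(np.stack([u,v],-1).reshape(-1,1,2).astype(float),K,np.array(c["D"])).reshape(H,W,2)
    P=np.stack([q[...,0]*z,-q[...,1]*z,-z],-1)
    E=np.array(c["extrinsics"])
    X=P@E[:3,:3].T+E[:3,3]; X[z<=0]=np.nan
    return p,X
def blobs(p,X):
    h=cv2.cvtColor(p,cv2.COLOR_BGR2HSV)
    out=[]
    for n,lo,hi in [("green",50,80),("orange",6,14),("yellow",22,32),("blue",105,125),("red",-1,4)]:
        m=((h[...,0]>=lo)&(h[...,0]<=hi)&(h[...,1]>170)&(h[...,2]>60)).astype(np.uint8)
        k,l,st,ce=cv2.connectedComponentsWithStats(m)
        for i in range(1,k):
            if st[i,4]>60:
                Q=X[l==i];zt=np.nanpercentile(Q[:,2],90)
                T=Q[np.abs(Q[:,2]-zt)<.006]
                mm=(T.max(0)+T.min(0))/2
                out.append((n,ce[i].round(),st[i,4],mm.round(4),(T.max(0)-T.min(0)).round(3),round(float(zt),4)))
    return out
E
python3 - <<'E'
from h import *
p,X=cam()
for b in blobs(p,X):print(*b)
m=(abs(X[...,2]-.08)<.004)
m[:, :200]=0;m[:,400:]=0;m[300:]=0;m[:140]=0
Q=X[m];print(len(Q),(Q.max(0)+Q.min(0))/2)
np.save("Q.npy",Q)
cv2.imwrite("pics/crop0.png",cv2.resize(p[130:340,140:400],None,fx=3,fy=2.8))
for n,(u,v) in dict(white=(267,187),mug=(178,276),bowl=(455,222),hub=(287,217)).items():print(n,X[v,u])
E
```

```text
green [252. 225.] 253 [0.5504 0.1453 0.1234] [0.038 0.037 0.01 ] 0.1243
orange [220. 193.] 155 [0.6452 0.2343 0.0223] [0.056 0.079 0.009] 0.0236
orange [285. 252.] 246 [0.4893 0.0661 0.1234] [0.037 0.037 0.009] 0.1247
orange [251. 314.] 366 [0.3414 0.153  0.0577] [0.051 0.051 0.011] 0.058
orange [329. 313.] 349 [ 0.3443 -0.0366  0.0588] [0.053 0.053 0.011] 0.0591
yellow [589. 230.] 1379 [ 0.5485 -0.7188  0.0125] [0.098 0.102 0.012] 0.0126
yellow [320. 228.] 278 [ 0.545  -0.0155  0.1243] [0.038 0.037 0.012] 0.1244
blue [308. 188.] 261 [0.6398 0.0111 0.124 ] [0.039 0.04  0.012] 0.1241
red [289. 306.] 355 [0.3577 0.063  0.0103] [0.082 0.057 0.011] 0.0109
4704 [0.57286024 0.06484487 0.07999935]
white [0.64071022 0.10878065 0.11897402]
mug [0.43685103 0.34153989 0.00663293]
bowl [ 0.57117579 -0.36029397  0.00655415]
hub [0.57279792 0.06277105 0.09366896]
```

View pics/crop0.png

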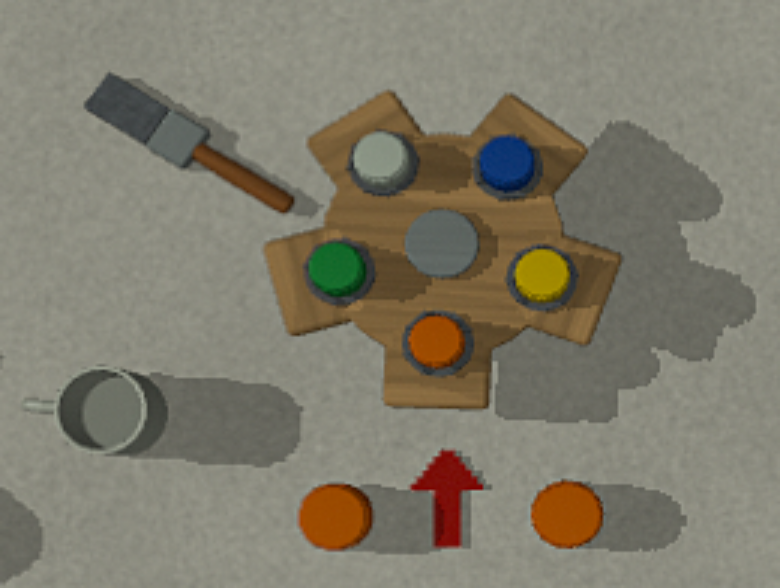

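Candidates: the green pot is at (252,225) on the left-front tooth; the green tile at (585,148) is flat on the table and isn't it. The small orange pot on the wheel is at (285,252), with big orange look-alikes at (251,314) and (329,313). The crop confirms the choice. The axis is about (0.573, 0.0635), green is at about 106°, and the front is at 180°, so the wheel needs about +74° CCW. I'll push the yellow tooth from the front-right notch.

Request:
drive_tool:
  targets:
    - [[-0.045,0.038,0,0,0,0,0],[-0.045,0.038,0,0,0,0,0],[-0.045,0.038,0,0,0,0,0],[-0.045,0.038,0,0,0,0,0],[-0.045,0.038,0,0,0,0,0]]
  grip_force: 20

```text
t: 0.78
tcp_pos: [0.3311, -0.417, 0.2277]
tool_rot: [3.137, -0.002, -2.92]
contact_force: [1.0, -0.8, 0.0]
grip_width: 0.004
```

Request:
drive_tool:
  targets:
    - [[-0.03,0.049,0,0,0,0,0],[-0.03,0.049,0,0,0,0,0],[-0.03,0.049,0,0,0,0,0],[-0.03,0.049,0,0,0,0,0],[-0.03,0.049,0,0,0,0,0]]

```text
t: 1.4
tcp_pos: [0.4258, -0.136, 0.2284]
tool_rot: [3.137, -0.001, -2.92]
contact_force: [1.3, 0.7, 0.2]
grip_width: 0.004
```

Request:
drive_tool:
  targets:
    - [[-0.025,0.04,0,0,0,0,0],[-0.025,0.04,0,0,0,0,0],[-0.025,0.039,0,0,0,0,0],[0,0,0,0,0,0.18,0],[0,0,0,0,0,0.18,0]]

```text
t: 2.02
tcp_pos: [0.4738, 0.0057, 0.229]
tool_rot: [3.137, -0.002, 3.001]
contact_force: [0.1, 0.5, 0.1]
grip_width: -0.002
```

Request:
drive_tool:
  targets:
    - [[0,0,0,0,0,0.18,0],[0,0,0,0,0,0,0]]

```text
t: 2.28
tcp_pos: [0.4735, 0.0061, 0.2286]
tool_rot: [3.138, -0.004, 2.817]
contact_force: [-0.1, -0.5, -0.6]
grip_width: -0.003
```

Request:
drive_tool:
  targets:
    - [[0,-0.03,0,0,0,0,0],[0,0,0.05,0,0,0,0],[0,0,0.045,0,0,0,0],[0,0,0,0,0,0,0]]

```text
t: 2.78
tcp_pos: [0.4641, -0.0228, 0.1326]
tool_rot: [3.136, -0.001, 2.835]
contact_force: [-0.7, 0.7, 1.5]
grip_width: 0.0
```

Run:
```python
from h import *
print(manip.read_state()["tcp_pos"])
for n in("scene","top"):
    p,X=cam(n);r=p[180:360,200:440] if n=="scene" else p[130:340,180:420]
    cv2.imwrite(f"pics/{n}1.png",cv2.resize(r,None,fx=2.8,fy=2.8))
```

```text
[ 0.46413509 -0.02280169  0.13259525]
```

View pics/scene1.png

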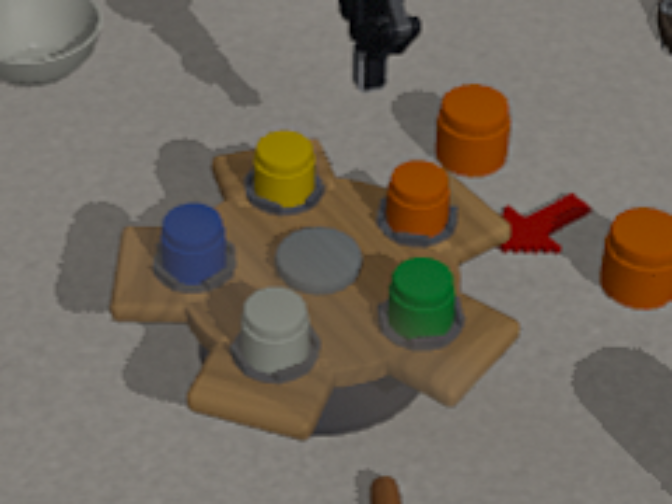

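View pics/top1.png

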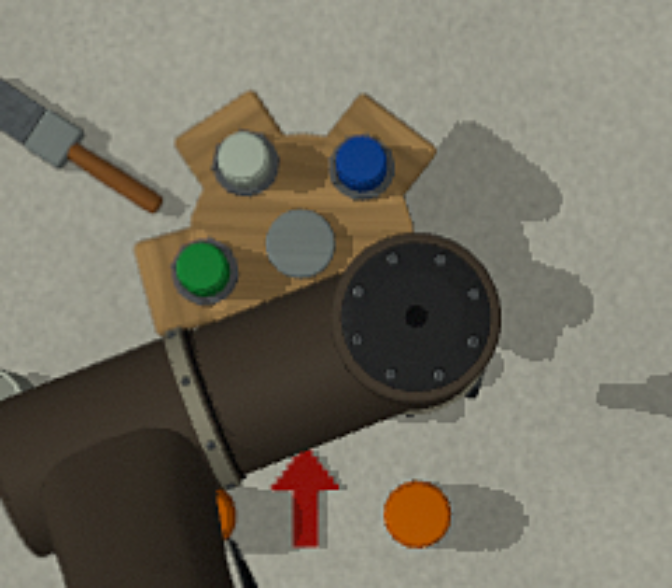

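The fingertips are above the front-right notch (scene crop, about (370,80)), clear of the yellow and orange pots. Descending.

Request:
drive_tool:
  targets:
    - [[0,0,0.035,0,0,0,0],[0,0,0.032,0,0,0,0],[0,0,0,0,0,0,0]]

```text
t: 3.25
tcp_pos: [0.4732, -0.0198, 0.0744]
tool_rot: [3.127, 0.014, 2.841]
contact_force: [0.3, -0.2, 0.9]
grip_width: -0.002
```

```bash
cat > st.py <<'E'
from h import *
s=manip.read_state();t=s["tcp_pos"];r=t[:2]-[.573,.0635]
print(t,s["tool_rot"],s["contact_force"],"r",np.hypot(*r),"ang",np.degrees(np.arctan2(r[1],r[0]))%360,"push dir",np.degrees(s["tool_rot"][2])+180)
E
python3 st.py
python3 - <<'E'
from h import *
p,X=cam("scene");r=p[180:360,200:440]
cv2.imwrite(f"pics/scene2.png",cv2.resize(r,None,fx=2.8,fy=2.8))
E
```

```text
[ 0.47315775 -0.019819    0.07435694] [3.12705091 0.01428094 2.84075631] [ 0.30186804 -0.1540247   0.89739602] r 0.13004049563257142 ang 219.84521295416866 push dir 342.76334696431906
```

View pics/scene2.png

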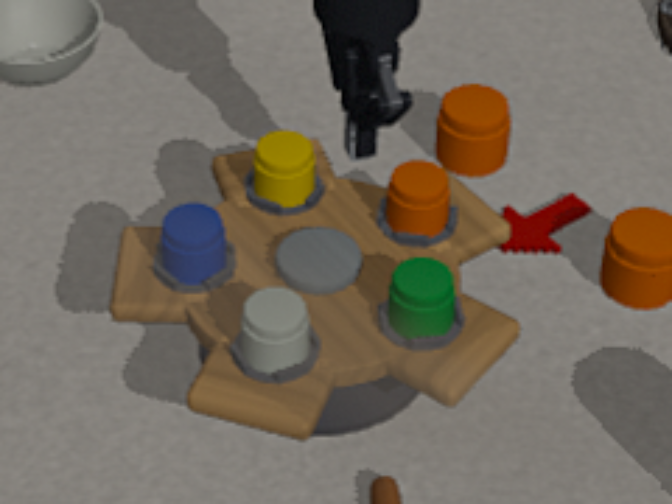

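```bash
python3 -c "
from station import manip
print(manip.read_state()['q'])"
```

```text
[ 0.37301559  0.18730283 -0.63793832 -0.00311252 -0.72287703 -2.24194795]
```

```bash
cat >> h.py <<'E'
from scipy.spatial.transform import Rotation as Ro
def delta(pos,yaw):
    s=manip.read_state();R=Ro.from_euler("xyz",s["tool_rot"]);T=Ro.from_euler("xyz",[np.pi,0,yaw])
    return R.inv().apply(np.array(pos)-s["tcp_pos"]).round(4),(R.inv()*T).as_rotvec().round(4)
E
python3 -c "
from h import *
print(delta([.471,-.0255,.066],np.radians(161)))"
```

```text
(array([ 0.0015, -0.0068,  0.0095]), array([0.016 , 0.0162, 0.0312]))
```

Request:
drive_tool:
  targets:
    - [[0.001,-0.007,0.01,0.016,0.016,0.03,0],[0,0,0,0,0,0,0]]

```text
t: 3.55
tcp_pos: [0.4736, -0.0255, 0.0683]
tool_rot: [3.14, 0.004, 2.81]
contact_force: [1.0, 0.2, 0.0]
grip_width: -0.001
```

```bash
python3 st.py
```

```text
[ 0.47359361 -0.02549588  0.06829761] [3.13969901 0.00354546 2.81031332] [0.97061374 0.24368722 0.0357161 ] r 0.13342374436063822 ang 221.83723370138378 push dir 341.01909237581026
```

Request:
drive_tool:
  targets:
    - [[-0.006,0,0.001,0,0,0,0],[-0.006,0,0,0,0,0,0],[-0.006,-0.002,0,0,0,-0.05,0],[-0.006,-0.002,0,0,0,-0.05,0]]

```text
t: 4.05
tcp_pos: [0.496, -0.0377, 0.0684]
tool_rot: [3.14, 0.003, 2.913]
contact_force: [-1.4, -1.5, 0.5]
grip_width: 0.001
```

```bash
python3 st.py;  python3 - <<'E'
from h import *
p,X=cam("scene");r=p[180:360,200:440]
cv2.imwrite(f"pics/scene3.png",cv2.resize(r,None,fx=2.8,fy=2.8))
for b in blobs(p,X):print(*b)
E
```

```text
[ 0.49600432 -0.03766117  0.06836137] [3.14033273e+00 3.05599041e-03 2.91329830e+00] [-1.3557196  -1.48943793  0.49682454] r 0.12712952819120094 ang 232.72454826449376 push dir 346.91969680529814
green [354. 282.] 473 [0.5456 0.1431 0.1199] [0.038 0.042 0.01 ] 0.1209
orange [629.  17.] 681 [-0.929 -0.24   0.198] [0.028 0.057 0.012] 0.1982
orange [368. 228.] 572 [ 0.3472 -0.0343  0.0527] [0.054 0.056 0.01 ] 0.0535
orange [345. 250.] 388 [0.4932 0.0577 0.1185] [0.041 0.041 0.009] 0.1199
orange [429. 274.] 672 [0.3454 0.1546 0.0525] [0.055 0.055 0.009] 0.0537
orange [340. 374.] 282 [0.6498 0.2359 0.0197] [0.056 0.079 0.009] 0.0211
yellow [506.  12.] 485 [-0.9318 -0.7031  0.0798] [0.044 0.083 0.012] 0.0798
yellow [151. 137.] 726 [ 0.552  -0.717   0.0084] [0.102 0.107 0.009] 0.0098
yellow [296. 241.] 504 [ 0.5571 -0.0169  0.1188] [0.039 0.041 0.009] 0.1203
red [392. 260.] 377 [0.3598 0.0629 0.0058] [0.088 0.06  0.008] 0.0078
```

View pics/scene3.png

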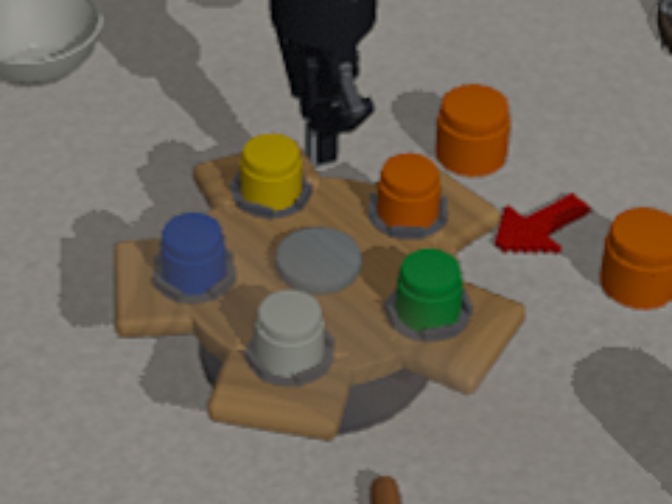

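Request:
drive_tool:
  targets:
    - [[-0.012,-0.0047,0,0,0,-0.1,0],[-0.012,-0.0047,0,0,0,-0.1,0],[-0.012,-0.0047,0,0,0,-0.1,0],[-0.012,-0.0047,0,0,0,-0.1,0],[-0.012,-0.0047,0,0,0,-0.1,0]]

```text
t: 4.72
tcp_pos: [0.556, -0.0639, 0.0683]
tool_rot: [3.142, 0.001, -2.857]
contact_force: [-0.9, 0.7, -0.4]
grip_width: -0.001
```

```bash
cat >> st.py <<'E'
p,X=cam("scene");import sys
cv2.imwrite(f"pics/{sys.argv[1]}.png",cv2.resize(p[180:360,200:440],None,fx=2.8,fy=2.8))
for b in blobs(p,X):
    if abs(b[3][2]-.12)<.01: d=b[3][:2]-[.573,.0635];print(b[0],b[3],np.hypot(*d),np.degrees(np.arctan2(d[1],d[0]))%360)
C=.573-t[0],.0635-t[1];a=np.array(s["tool_rot"][2])+np.pi
print("axis in tool x,y",-(C[0]*np.cos(a)+C[1]*np.sin(a)),-C[0]*np.sin(a)+C[1]*np.cos(a))
E
python3 st.py s4
```

```text
[ 0.55599423 -0.06391039  0.06826464] [ 3.14154310e+00  5.30886308e-04 -2.85678449e+00] [-0.86376096  0.7115448  -0.35306913] r 0.12854028498402129 ang 262.39752929170174 push dir 16.318305777114972
green [0.5104 0.1179 0.1195] 0.08293443193270211 139.00904610819325
orange [0.5065 0.019  0.1181] 0.08001562347441904 213.78936687112332
yellow [ 0.5994 -0.0162  0.1189] 0.08395862076046749 288.3270472941493
axis in tool x,y -0.052119625918240264 0.11749957216056621
```

View pics/s4.png

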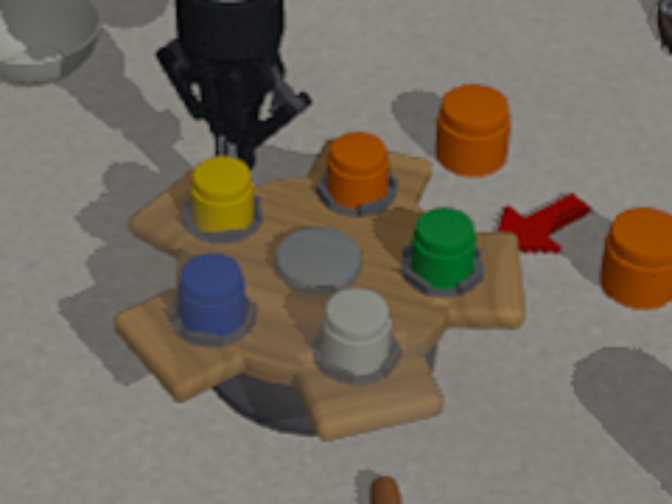

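Request:
drive_tool:
  targets:
    - [[-0.012,-0.0047,0,0,0,-0.1,0],[-0.012,-0.0047,0,0,0,-0.1,0],[-0.012,-0.0047,0,0,0,-0.1,0],[-0.012,-0.0047,0,0,0,-0.1,0],[-0.006,-0.0024,0,0,0,-0.05,0]]

```text
t: 5.4
tcp_pos: [0.6147, -0.0594, 0.0677]
tool_rot: [3.141, -0.002, -2.4]
contact_force: [-0.6, -1.0, 0.6]
grip_width: 0.002
```

```bash
python3 st.py s5
```

```text
[ 0.61474541 -0.05942522  0.06773222] [ 3.14090501e+00 -1.80723026e-03 -2.40042736e+00] [-0.55502167 -0.99318298  0.6133188 ] r 0.12982022239752675 ang 288.75748885137966 push dir 42.46564320293922
green [0.4943 0.0825 0.1194] 0.08096104001308277 166.42719341347717
orange [ 0.5344 -0.0091  0.1175] 0.08222359758609445 242.00129496865168
yellow [6.341e-01 5.000e-04 1.190e-01] 0.08776223561418661 314.1228567574267
axis in tool x,y -0.05219786705773795 0.11886409389704708
```

View pics/s5.png

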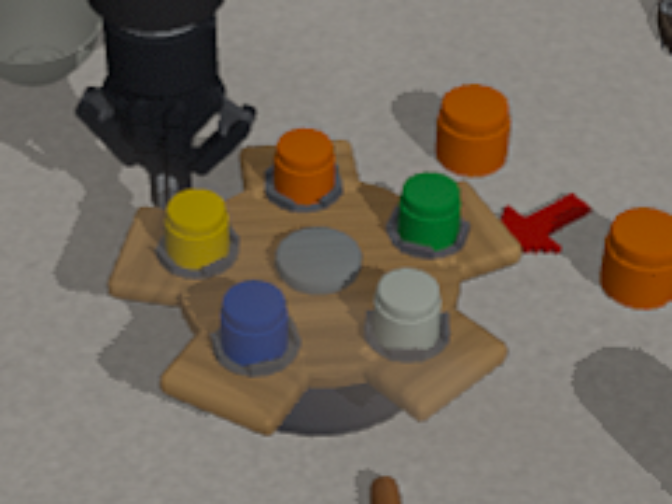

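Request:
drive_tool:
  targets:
    - [[-0.012,-0.0047,0,0,0,-0.1,0],[-0.006,-0.0024,0,0,0,-0.05,0],[-0.003,-0.0012,0,0,0,-0.025,0],[0,0,0,0,0,0,0]]

```text
t: 5.95
tcp_pos: [0.6353, -0.0503, 0.0674]
tool_rot: [3.14, -0.003, -2.228]
contact_force: [-0.6, -0.2, 0.1]
grip_width: 0.004
```

```bash
python3 st.py s6
```

```text
[ 0.63527443 -0.05033515  0.06739148] [ 3.14010860e+00 -2.54836775e-03 -2.22805992e+00] [-0.60345093 -0.18525464  0.06838728] r 0.1297557180215446 ang 298.68121448085265 push dir 52.34157015606377
green [0.493  0.0688 0.1195] 0.08017537028289919 176.20969342930644
orange [ 0.549  -0.0155  0.1188] 0.08256512580987202 253.10135130596183
yellow [0.6431 0.0124 0.1188] 0.08674802591413829 323.9094988216706
axis in tool x,y -0.052072800698520494 0.11884851613166553
```

View pics/s6.png

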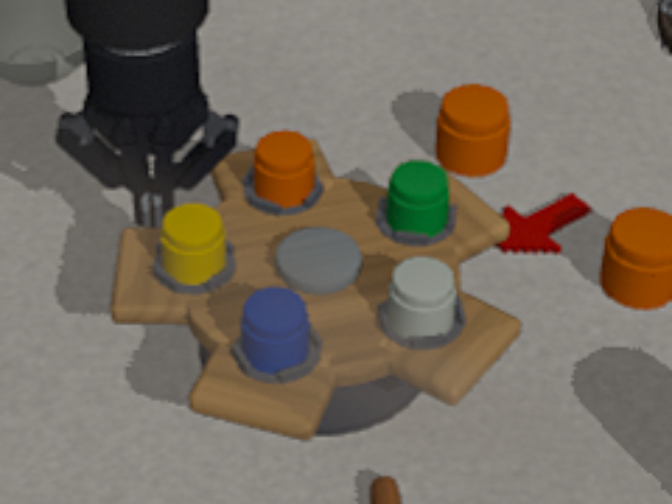

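Request:
drive_tool:
  targets:
    - [[0.006,-0.002,0,0,0,0,0],[0.006,-0.004,0,0,0,0,0],[0,0,-0.035,0,0,0,0],[0,0,-0.05,0,0,0,0],[0,0,-0.05,0,0,0,0]]

```text
t: 6.62
tcp_pos: [0.6291, -0.0663, 0.2011]
tool_rot: [3.133, -0.009, -2.233]
contact_force: [0.8, 0.6, 0.3]
grip_width: 0.003
```

Request:
drive_tool:
  targets:
    - [[0,-0.05,-0.01,0,0,0,0],[0,-0.05,0,0,0,0,0],[0,-0.05,0,0,0,0,0],[0,-0.03,0,0,0,0,0],[0,0,0,0,0,0,0]]

```text
t: 7.25
tcp_pos: [0.7763, -0.183, 0.2181]
tool_rot: [3.141, -0.002, -2.235]
contact_force: [-0.5, 1.1, -0.4]
grip_width: 0.002
```

```bash
python3 st.py s7
python3 - <<'E'
from h import *
p,X=cam()
for b in blobs(p,X):print(*b)
cv2.imwrite("pics/top7.png",p)
E
```

```text
[ 0.77631648 -0.18297965  0.21808534] [ 3.14134184e+00 -1.57722448e-03 -2.23453884e+00] [-0.51717107  1.0654677  -0.4313457 ] r 0.31951496115718186 ang 309.51858843761227 push dir 51.970355563162315
green [0.4929 0.0681 0.1188] 0.08023197616910599 176.7132157699318
orange [ 0.549  -0.0152  0.1189] 0.0822781258901781 253.0406253762919
yellow [0.6438 0.0118 0.1189] 0.08766715462475107 323.86210990117036
axis in tool x,y -0.06889307127288524 0.3119992870726864
orange [221. 194.] 179 [0.6463 0.233  0.0228] [0.054 0.077 0.009] 0.0244
yellow [589. 230.] 1371 [ 0.5485 -0.7187  0.0123] [0.098 0.101 0.012] 0.0124
blue [264. 186.] 180 [0.6437 0.1178 0.125 ] [0.037 0.024 0.01 ] 0.1259
```

View pics/top7.png

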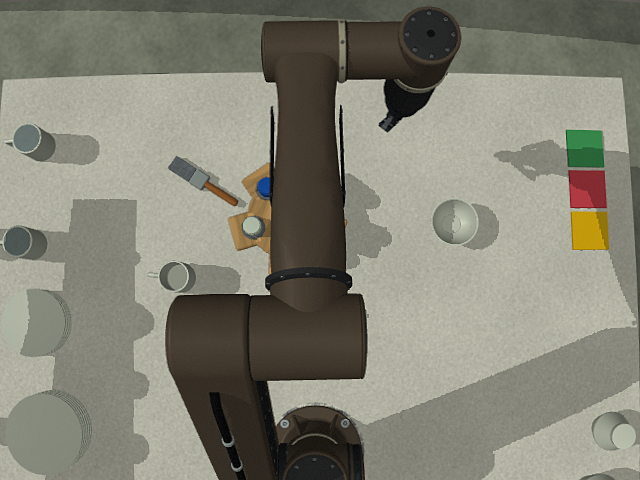

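Request:
drive_tool:
  targets:
    - [[0.05,-0.015,0,0,0,0,0],[0.05,-0.015,0,0,0,0,0],[0.05,-0.015,0,0,0,0,0],[0.05,-0.015,0,0,0,0,0],[0.05,-0.015,0,0,0,0,0]]

```text
t: 7.98
tcp_pos: [0.6784, -0.4221, 0.2225]
tool_rot: [-3.14, 0.001, -2.222]
contact_force: [1.3, 0.1, -0.1]
grip_width: 0.0
```

Request:
drive_tool:
  targets:
    - [[0.05,0,0,0,0,0,0],[0.05,0,0,0,0,0,0],[0.05,0,0,0,0,0,0],[0,0,0,0,0,0,0]]

```text
t: 8.48
tcp_pos: [0.5809, -0.5442, 0.2254]
tool_rot: [-3.138, 0.001, -2.223]
contact_force: [0.5, 1.0, -0.7]
grip_width: 0.003
```

```bash
python3 st.py s8
python3 - <<'E'
from h import *
p,X=cam()
for b in blobs(p,X):print(*b)
cv2.imwrite("pics/top8.png",p)
E
```

```text
[ 0.58088566 -0.54424042  0.22538419] [-3.13763001e+00  1.31030405e-03 -2.22343454e+00] [ 0.49196347  0.99315422 -0.67077922] r 0.6077915794083424 ang 270.74339212458557 push dir 52.60658488960124
green [0.4936 0.0689 0.1195] 0.07958341535772384 176.10930096596988
orange [ 0.5481 -0.0149  0.1191] 0.08225916362327054 252.38004574174525
yellow [0.644  0.0121 0.1191] 0.0876524956860899 324.09757946724125
axis in tool x,y -0.4780514596597916 0.3753363903444882
green [285. 251.] 265 [0.4892 0.066  0.1242] [0.038 0.037 0.01 ] 0.1251
orange [221. 194.] 169 [0.6453 0.2345 0.0218] [0.057 0.079 0.01 ] 0.0228
orange [320. 227.] 153 [ 0.5453 -0.0155  0.1224] [0.038 0.037 0.009] 0.1239
orange [252. 313.] 180 [0.3414 0.1526 0.0568] [0.051 0.051 0.009] 0.0582
yellow [309. 188.] 281 [0.641  0.0111 0.123 ] [0.036 0.04  0.01 ] 0.1238
yellow [589. 231.] 1364 [ 0.5495 -0.718   0.0127] [0.099 0.101 0.012] 0.0128
blue [267. 187.] 275 [0.644  0.111  0.1241] [0.037 0.038 0.011] 0.1244
red [289. 306.] 355 [0.3577 0.063  0.0112] [0.082 0.057 0.01 ] 0.0119
```

View pics/top8.png

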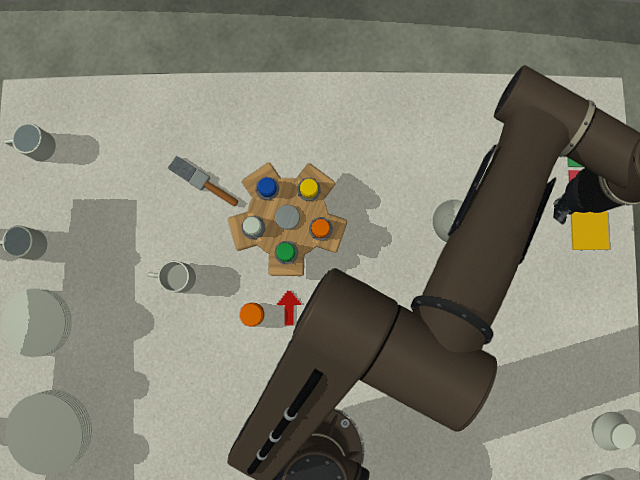

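The green pot at (285,251) stands in front of the arrow at (289,306), about 3 mm off the axis–arrow line. The mug (178,276), the brush and the visible part of the bowl look unmoved, and all five pots are in their seats.

```bash
python3 -c "
from station import manip
print(manip.read_state()['dq'].round(3)); manip.finish_job()"
```

```text
[ 0.029  0.007  0.006 -0.002 -0.    -0.003]
the job is handed in; nothing more can be done
```

The green pot now stands at the front, in line with the red arrow, and the job is handed in. I lowered the shut fingertips into the front-right notch and pushed the yellow pot's tooth about 72° counter-clockwise. Then I backed off, lifted out and moved the arm clear, all in about 9 s.

- **Green pot:** in the last top view it is at (0.489, 0.066), about 3 mm (2°) from the arrow line. The scene camera put it 5–6 mm off. Both are within the 15 mm allowed.
- **Pots:** the four coloured pot tops measured level at about 0.12 m and all five look upright in their seats. I saw no sign of the arm touching any of them.
- **Carousel:** the green pot's reading changed by less than 1 mm between the two scene pictures taken after I let go, so the wheel is at rest.
- **Mug, bowl and brush:** the brush measured within 1 mm of where it started. I judged the mug and bowl by eye only, and the arm partly hid the bowl in the last top view.
- **Off plan:** while descending, the tool drifted about 9 mm sideways. I corrected it before the push.

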